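Load the figure case and hold its sprung lid

TASK

Lift the sprung clear lid of the grey figure case by its red handle, past its balance point, so that it stands open by itself, and let go. Take the red figure out of the wooden tray and stand it upright on the green bed of the case. Then take the lid by its handle again, bring it back just below its balance point (which lies 57 degrees up from shut; stay within 15 degrees of it) and finish while still holding it there, leaving all the other pieces where they are.

Things in the scene. Friction and masses are not known exactly. Their poses are not given: they have to be found in the camera images.
- case: Grey figure case, fixed: an open box 170 (x) x 260 (y) x 70 mm high, walls 6 mm, green bed inside 8 mm above the table. Origin: centre of its underside. Its x axis points from the front, which faces the robot, to the hinge at the back; z is up. It stands left or right of the robot, the tray on the other side; position and yaw vary.
- lid (a joint): Lid angle in rad: 0 shut, grows as the front edge rises, 1.55 at the open stop (almost upright). Clear panel in an aluminium frame, 178 x 260 x 8 mm, 0.8 kg, hinged at the back rim with damped springs. Balance point 1.0 rad (57 degrees): below it the lid sinks shut, above it it swings open by itself and stays at the stop. Lifting slowly takes under 3 N at the handle.
- lid_handle (a point): Middle of the red bar handle: a round bar 12 mm thick, 110 mm long, along the case's y axis, on end posts, its centre 50 mm off the lid's outer face. Lid shut: 158 mm in front of the hinge line and 58 mm above it; it turns with the lid, so with the lid open it is 50 mm behind the lid, 20 mm below its upper edge. The bar can turn between the fingers: it can be held from above all the way.
- lid_hinge (a point): Middle of the lid's hinge line, which runs along the case's y axis, 85 mm behind the case's centre and 72 mm above the table.
- case_in (a point): Centre of the green bed inside the case, 8 mm above the table; the free bed measures 158 (x) x 248 (y) mm. A white and a black figure stand on its back half, near the two ends; the middle and front are free.
- tray: Shallow wooden sorting tray, fixed, 200 x 280 x 30 mm high, walls and floor 5 mm. Origin: centre of its underside. Five pieces stand or lie in it in any order, about 80 mm apart.
- red_center (a point): The red figure, the one to move: a turned plastic piece 56 mm tall, about 40 g, round foot 32 mm wide and 7 mm high, straight stem 18 mm thick from 10 to 38 mm up, head 24 mm wide above. This point: on its axis, 28 mm above its foot. It stands upright in the tray, z up.
- blue_center (a point): Blue figure, same shape, in the tray: leave it. Point on its axis 28 mm up.
- yellow_center (a point): Yellow figure, same shape, in the tray: leave it. Point on its axis 28 mm up.
- die: White die, 22 mm cube, in the tray: leave it. Origin: centre of its underside.
- token: Brass ring token, 34 mm wide, 10 mm high, in the tray: leave it. Origin: centre of its underside.
- white_center (a point): White figure, same shape as the red one, standing in the case: leave it. Point on its axis 28 mm up.
- black_center (a point): Black figure, same shape, standing in the case: leave it. Point on its axis 28 mm up.
- mug: White mug, 80 mm wide, 90 mm high, off to the right: leave it. Origin: centre of its underside.

How it is judged:
By the outcome, as a careful person would: the job done as asked, in the order asked, and still so for the second after the job is handed in, while the arm keeps its last pose, push and grip.
It also fails if it takes over 70 s, if anything falls off the work surface, if the arm or the gripper's body presses on something with over 40 N, if the wrist force passes 120 N, or if a joint passes its speed limit or range.

ROBOT

A 6-joint arm with a two-finger parallel gripper is mounted at the origin on the work surface. World frame = base frame: x ahead of the robot, y to its left, z up, the work surface at z = 0. Lengths are in m, angles in rad, forces in N, time in s.
With the tool pointing down it reaches from about 0.225 to 0.875 m from the base axis. Payload 3.4 kg.
Tool frame: the origin (TCP) lies between the finger pads; the fingertips stand 8 mm ahead of it and the grasp point (between the pads) lies 11 mm behind it; z points along the fingers, y is the line along which they close (so a half turn about z gives the same grasp; the last joint's range is limited). The gripper opens to 85 mm and grips with 20 to 120 N. Pads are 22 mm wide; open, the fingers measure 114 mm over their backs; the gripper's body (76 mm by 85 mm) begins 54 mm behind the grasp point. The pads swing forward as they close: fully open they stand 13 mm farther back than shut.
Start: joints at [1.004, 0.276, 1.505, -0, 1.361, -0.121], TCP at [0.248, 0.519, 0.239] pointing down, gripper open.
Joint ranges: [-2.89, 2.89], [-0.75, 2.08], [0.22, 2.7], [-1.18, 4.32], [0.11, 2.71], [-2.7, 2.7]. Speed limits (rad/s): [2.57, 2.57, 3.14, 3.14, 3.14, 3.14].

INTERFACE

Orientations are given as a unit quaternion [w, x, y, z].
In Python, from rig import manip gives the robot as it stands.
- The arm moves only by the tool move_arm, never from a script. Its argument "deltas" is a list that holds one entry, the list of rows, each a list of 5 numbers: the shift along the tool's x, y, z normalised to -1 to 1, where 1 is 80 cm, then the turn about the tool's z normalised to -1 to 1, where 1 is 120 degrees, then the closure, from -1 (fully open) to 1 (shut). In form: [[[tx, ty, tz, twist, grip], ...]]. A call has 1 to 12 rows; each row is the pose to reach, as a shift and turn from the pose commanded when the call began, along the tool's axes at that moment; what a row does not reach only later rows make up. A row lasts 1/10 s, in which the tool goes at most 50 mm and 8.59 degrees, less where a joint would pass 70% of its speed; a pose out of reach is approached as far as the arm can. A call with a number of a shift or a turn outside -1 to 1 is refused whole. A call with a gripper value outside its range is refused whole. The fingers move at their own pace and stop on an object; "squeeze" is the grip in N (left out, the last holds). Time passes only in rows, so rows that repeat a pose let the fingers close. It gives the time, the measured TCP pose, the force, the opening and the grip force at its end, in the units of the state.
- manip.get_state(): the state, without advancing time (a new reading comes with each control period).
- manip.get_image(name): name is "scene" or "top" or "wrist"; returns the picture (400x640x3 uint8, red, green, blue); there is no depth.
- manip.camera_params(name): a dict with "fx", "fy", "cx", "cy" (pixels), "R" (3x3) and "t" (3): a world point X has camera coordinates R X + t; the wrist camera has in their place "tool_from_camera" (4x4, takes a point from camera to tool coordinates, whose origin is the TCP and whose axes are the flange's). Camera axes: x right, y down, z forward; pixel columns grow to the right and rows downward; lengths in m; the calibration is good to about 2 mm. A picture is of the moment at which its call begins: read the wrist's pose just before it. camera_params takes no time and is no camera call.
- manip.sign_off(): hands the job in; it is judged then, once.
The state is a dict: "clock": time; "qpos": joint angles; "qd": joint speeds; "effort": joint torques, N m; "position": TCP position; "ee_rot": TCP orientation; "contact_force": force on the tool from outside, world axes, zero at the start; "moment": the same for the moment, N m; "width": finger opening in m; "gripper_force": force on a finger pad.
Only numpy, scipy, OpenCV 4.12 (cv2) and the standard library are available. Lean on these libraries where they do the work, as an engineer would, in place of code of your own. Each camera call takes 0.05 s, during which the arm holds its last target. There are 200 camera calls.

## Working session

There is one attempt and no reset: what is moved stays moved. The work goes in short steps, Python scripts to look and compute and a tool call to move; the robot and the scene stay as the last step left them, time stands still between calls to the robot, and variables do not carry over. Pictures are saved under pics/ and viewed, at most 10 in all, crops included, and the job is handed in when it is done.

Besides the shell and the picture viewer there is one more tool, called as name([rows], argument=value, ...), one row to a line, values as JSON. move_arm: Moves the arm, as the interface text tells. Scaled input: -1 to 1 covers 80 cm each way for a shift and 120 degrees each way for a turn. Its arguments: {"type":"object","properties":{"deltas":{"type":"array","items":{"type":"array","items":{"type":"array","items":{"type":"number","minimum":-1,"maximum":1}}}},"squeeze":{"type":"number"}},"required":["deltas"]}

```bash
mkdir -p pics; python3 - <<'E'
from rig import manip
import cv2,numpy as np
s=manip.get_state();print({k:np.round(v,3) for k,v in s.items()})
for n in("top","scene"):
    im=manip.get_image(n);cv2.imwrite(f"pics/{n}0.png",im[:,:,::-1])
    p=manip.camera_params(n);print(n,{k:np.round(v,3).tolist() for k,v in p.items()})
p=manip.camera_params("wrist");print({k:np.round(v,4).tolist() for k,v in p.items()})
E
```

```text
{'clock': np.float64(0.0), 'qpos': array([ 1.004,  0.277,  1.506,  0.   ,  1.361, -0.121]), 'qd': array([-0.001,  0.003,  0.001,  0.001, -0.   , -0.002]), 'effort': array([ 1.0000e-03, -4.1676e+01, -2.4581e+01, -0.0000e+00,  1.1000e-02,
       -0.0000e+00]), 'position': array([0.248, 0.518, 0.238]), 'ee_rot': array([-0.   ,  0.221,  0.975, -0.001]), 'contact_force': array([-0.742,  0.749,  1.22 ]), 'moment': array([ 0.002,  0.01 , -0.02 ]), 'gripper_force': np.float64(0.0), 'width': np.float64(0.085)}
top {'fx': 378.564, 'fy': 378.564, 'cx': 315.778, 'cy': 199.004, 'R': [[-0.003, -1.0, 0.007], [-0.989, 0.002, -0.15], [0.15, -0.007, -0.989]], 't': [-0.118, 0.512, 1.234]}
scene {'fx': 413.26, 'fy': 413.26, 'cx': 322.941, 'cy': 199.749, 'R': [[-0.505, 0.863, -0.011], [0.463, 0.26, -0.847], [-0.728, -0.433, -0.531]], 't': [0.358, -0.081, 1.427]}
{'fx': 338.7961, 'fy': 338.7961, 'cx': 313.8264, 'cy': 203.8879, 'tool_from_camera': [[-0.0, -0.9495, -0.3136, 0.0798], [1.0, -0.0003, 0.0009, 0.0002], [-0.001, -0.3136, 0.9495, -0.1335], [0.0, 0.0, 0.0, 1.0]]}
```

View pics/top0.png

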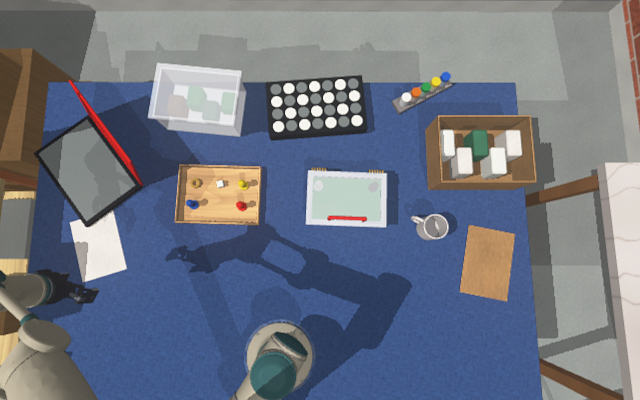

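View pics/scene0.png

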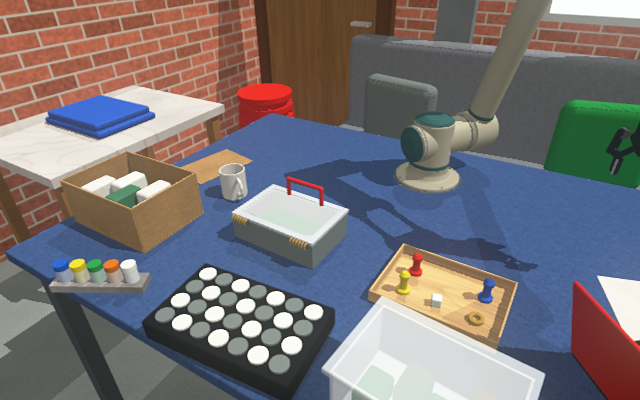

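The top view shows the case at about (346,198) with its red handle at (347,218). The tray is at (220,195), with the red figure at (241,206), yellow at (243,184), blue at (193,204), die at (220,183) and token at (197,183). The scene view shows the handle at (305,186) and the red figure at (416,264).

```bash
cat > h.py <<'E'
from rig import manip
import cv2,numpy as np
from scipy.spatial.transform import Rotation as Ro
def rot(s): q=s["ee_rot"];return Ro.from_quat([q[1],q[2],q[3],q[0]]).as_matrix()
def ray(n,u,v,s=None):
    p=manip.camera_params(n);d=np.array([(u-p["cx"])/p["fx"],(v-p["cy"])/p["fy"],1])
    if n=="wrist":
        T=np.array(p["tool_from_camera"]);R=rot(s)
        return s["position"]+R@T[:3,3],R@T[:3,:3]@d
    R=np.array(p["R"]);return -R.T@np.array(p["t"]),R.T@d
def onz(n,u,v,z,s=None):
    o,d=ray(n,u,v,s);return o+d*(z-o[2])/d[2]
def tri(r1,r2):
    (a,d),(b,e)=r1,r2
    k=np.linalg.lstsq(np.c_[d,-e],b-a,rcond=None)[0]
    P,Q=a+k[0]*d,b+k[1]*e;return (P+Q)/2,np.linalg.norm(P-Q)
def red(im):
    h=cv2.cvtColor(im,cv2.COLOR_RGB2HSV)
    return (((h[:,:,0]<6)|(h[:,:,0]>174))&(h[:,:,1]>150)&(h[:,:,2]>70)).astype(np.uint8)
def blobs(m,amin=15):
    n,l,st,c=cv2.connectedComponentsWithStats(m)
    return [(st[i].tolist(),c[i].round(1).tolist(),i) for i in range(1,n) if st[i][4]>=amin],l
def tolocal(s,target): # shift from current pose in tool axes, units of 80cm
    return (rot(s).T@(np.array(target)-s["position"])/.8).round(4)
E
python3 - <<'E'
from h import *
for n in("top","scene"):
    im=cv2.imread(f"pics/{n}0.png")[:,:,::-1].copy()
    b,l=blobs(red(im))
    for x in b:
        r=cv2.minAreaRect(np.argwhere(l==x[2])[:,::-1].astype(np.float32));print(n,x,r)
im=cv2.imread("pics/top0.png")[:,:,::-1]
print("handle",onz("top",347,218,.13),onz("top",329,218,.136),onz("top",366,218,.136))
print("red",onz("top",241,206,.05))
for c in [(307,169.5),(387,171),(386.5,227.5),(306,226)]:print("lidcorner",onz("top",*c,.078).round(3))
E
```

```text
top ([69, 80, 74, 106, 720], [107.1, 134.4], 1) ((105.60569763183594, 132.421630859375), (127.82351684570312, 7.1190032958984375), 53.44752502441406)
top ([236, 202, 11, 9, 70], [241.2, 205.7], 2) ((241.25003051757812, 205.75003051757812), (9.899494171142578, 7.77817440032959), 45.0)
top ([328, 216, 39, 5, 112], [347.4, 217.7], 3) ((347.0025939941406, 217.91183471679688), (38.04237365722656, 3.292693853378296), 1.6846843957901)
scene ([237, 83, 58, 46, 1826], [263.5, 101.5], 1) ((263.9077453613281, 103.76153564453125), (42.171810150146484, 57.428077697753906), 82.87498474121094)
scene ([287, 176, 36, 30, 236], [305.0, 186.7], 2) ((304.7000427246094, 190.39999389648438), (42.058292388916016, 18.024980545043945), 18.43494987487793)
scene ([409, 253, 14, 23, 205], [416.2, 264.8], 3) ((415.5332336425781, 264.0022277832031), (12.106457710266113, 22.416902542114258), 3.8140745162963867)
scene ([571, 281, 69, 119, 4884], [604.2, 349.3], 4) ((601.593994140625, 344.1445007324219), (132.5851593017578, 56.74285125732422), 52.52382278442383)
handle [ 0.4382363  -0.21554954  0.13      ] [ 0.43774937 -0.15952954  0.136     ] [ 0.43750745 -0.27361138  0.136     ]
red [0.48702336 0.12867083 0.05      ]
lidcorner [ 0.604 -0.091  0.078]
lidcorner [ 0.599 -0.355  0.078]
lidcorner [ 0.412 -0.347  0.078]
lidcorner [ 0.418 -0.088  0.078]
```

```bash
python3 - <<'E'
from h import *
s=manip.get_state();print(tolocal(s,[.438,-.215,.27]), Ro.from_matrix(rot(s)).as_euler('zyx',degrees=True))
P,e=tri(ray("top",347,218),ray("scene",305.5,184.5));print(P,e)
P,e=tri(ray("top",241.2,205.7),ray("scene",416.2,264.8));print(P,e)
E
```

```text
[-0.6099 -0.7247 -0.0382] [-1.54459159e+02 -5.21882654e-02  1.79916716e+02]
[ 0.43755502 -0.21415781  0.12778205] 0.003631509142860259
[0.49060707 0.13295911 0.02859995] 0.0017480453556322564
```

move_arm([
  [[-0.03,-0.036,-0.01,0.07,-1],[-0.07,-0.084,-0.02,0.14,-1],[-0.11,-0.13,-0.03,0.21,-1],[-0.15,-0.18,-0.038,0.28,-1],[-0.19,-0.226,-0.038,0.35,-1],[-0.23,-0.273,-0.038,0.42,-1],[-0.27,-0.32,-0.038,0.49,-1],[-0.31,-0.368,-0.038,0.547,-1],[-0.35,-0.416,-0.038,0.547,-1],[-0.39,-0.463,-0.038,0.547,-1],[-0.43,-0.51,-0.038,0.547,-1],[-0.45,-0.535,-0.038,0.547,-1]],
])

```text
clock: 1.3
position: [0.3887, -0.026, 0.2696]
ee_rot: [0.001, 0.716, 0.699, -0.0]
contact_force: [0.4, -0.4, -0.2]
width: 0.0849
gripper_force: 0.0
```

```bash
python3 - <<'E'
from h import *
s=manip.get_state();print(s["clock"],s["position"],rot(s)[:,1],tolocal(s,[.438,-.215,.27]))
E
```

```text
1.3 [ 0.38869251 -0.02601791  0.26955642] [ 9.99712100e-01 -2.39913317e-02  3.64720864e-04] [-2.347e-01  6.730e-02 -2.000e-04]
```

move_arm([
  [[-0.05,0.015,0,0,-1],[-0.11,0.03,0,0,-1],[-0.17,0.05,0,0,-1],[-0.21,0.06,0,0,-1],[-0.235,0.067,0,0,-1],[-0.235,0.067,0,0,-1],[-0.235,0.067,0,0,-1]],
])

```text
clock: 2.0
position: [0.4374, -0.2106, 0.2692]
ee_rot: [-0.001, 0.714, 0.7, 0.0]
contact_force: [-0.1, 1.1, -0.2]
width: 0.0856
gripper_force: 0.0
```

```bash
python3 - <<'E'
from h import *
s=manip.get_state();im=manip.get_image("wrist");cv2.imwrite("pics/w1.png",im[:,:,::-1])
print(s["clock"],s["position"])
b,l=blobs(red(im),100)
for x in b:
    r=cv2.minAreaRect(np.argwhere(l==x[2])[:,::-1].astype(np.float32));print(x,r)
E
```

```text
2.0 [ 0.43744557 -0.21057197  0.26924264]
([309, 122, 16, 142, 1754], [316.0, 191.4], 1) ((316.01220703125, 192.50027465820312), (13.118048667907715, 141.10435485839844), 1.3971810340881348)
```

View pics/w1.png

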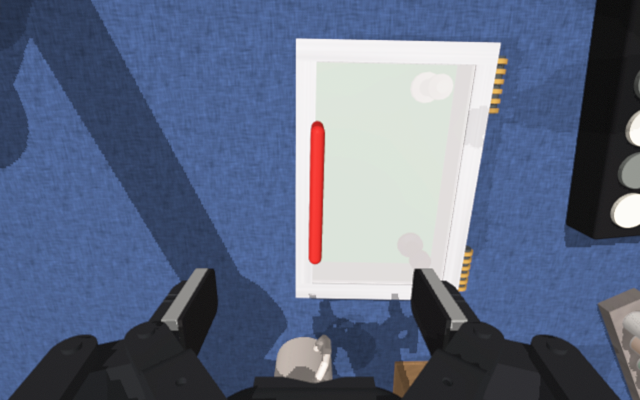

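The wrist view shows the red bar from (318,123) to (315,263). The lid's left edge is at column 296, and the hinges are at (503,85) and (466,272).

```bash
python3 - <<'E'
from h import *
s=manip.get_state()
a=onz("wrist",318,124,.132,s);b=onz("wrist",315,262.5,.132,s);m=(a+b)/2
print(a,b,np.linalg.norm(a-b),m,"yaw",np.degrees(np.arctan2(-(a-b)[0],(a-b)[1])))
for c in [(299,40),(499,43),(464,299),(296,297)]:print(onz("wrist",*c,.08,s))
print(tolocal(s,[m[0],m[1],.130-.011]),rot(s)[:,1])
E
```

```text
[ 0.44250577 -0.1530782   0.132     ] [ 0.43788083 -0.27377067  0.132     ] 0.12078104600056425 [ 0.4401933  -0.21342443  0.132     ] yaw -2.1945042158171044
[ 0.42769467 -0.08610182  0.08      ]
[ 0.60122996 -0.09194955  0.08      ]
[ 0.6012162  -0.34954061  0.08      ]
[ 0.41574304 -0.34337031  0.08      ]
[-0.0044  0.0038  0.188 ] [ 9.99800403e-01 -1.99554671e-02 -9.65757995e-04]
```

move_arm([
  [[-0.003,0.003,0.04,0.003,-1],[-0.004,0.004,0.085,0.005,-1],[-0.004,0.004,0.13,0.005,-1],[-0.004,0.004,0.165,0.005,-1],[-0.004,0.004,0.188,0.005,-1],[-0.004,0.004,0.188,0.005,-1],[-0.004,0.004,0.188,0.005,0],[-0.004,0.004,0.188,0.005,1],[-0.004,0.004,0.188,0.005,1],[-0.004,0.004,0.188,0.005,1],[-0.004,0.004,0.188,0.005,1],[-0.004,0.004,0.188,0.005,1]],
], squeeze=25)

```text
clock: 3.25
position: [0.4388, -0.2149, 0.1196]
ee_rot: [-0.002, 0.718, 0.696, -0.002]
contact_force: [-6.1, -0.3, 6.2]
width: 0.0111
gripper_force: 24.6
```

```bash
python3 - <<'E'
from h import *
s=manip.get_state();print(s["clock"],s["position"],s["width"],s["gripper_force"],s["contact_force"],rot(s).round(4).tolist())
# arc in tool axes from here (grasp pt 11mm behind TCP)
c=np.radians(-1.7);X=np.array([np.cos(c),np.sin(c),0])
h0=s["position"]+[0,0,.011]
def off(t):
    a=np.arctan2(.058,.158)+t;r=np.hypot(.058,.158)
    return X*(.158-r*np.cos(a))+np.array([0,0,r*np.sin(a)-.058])
for d in range(0,91,5):print(d,(rot(s).T@off(np.radians(d))/.8).round(4))
E
```

```text
3.25 [ 0.43878018 -0.21492584  0.11964367] 0.011099987701655375 24.585005342960358 [-6.08552146 -0.29780157  6.18146453] [[0.0303, 0.9995, -0.0046], [0.9995, -0.0303, -0.0001], [-0.0002, -0.0046, -1.0]]
0 [0. 0. 0.]
5 [-0.     0.007 -0.017]
10 [ 0.      0.0154 -0.0333]
15 [ 0.      0.0253 -0.0488]
20 [ 0.      0.0364 -0.0633]
25 [ 0.      0.0488 -0.0769]
30 [ 0.      0.0623 -0.0893]
35 [ 0.      0.0768 -0.1005]
40 [ 0.      0.0923 -0.1104]
45 [ 0.      0.1086 -0.1189]
50 [ 0.      0.1255 -0.126 ]
55 [ 1.000e-04  1.430e-01 -1.315e-01]
60 [ 1.000e-04  1.609e-01 -1.355e-01]
65 [ 1.000e-04  1.791e-01 -1.380e-01]
70 [ 1.000e-04  1.974e-01 -1.388e-01]
75 [ 1.000e-04  2.158e-01 -1.380e-01]
80 [ 1.000e-04  2.340e-01 -1.357e-01]
85 [ 1.000e-04  2.519e-01 -1.317e-01]
90 [ 1.000e-04  2.694e-01 -1.262e-01]
```

move_arm([
  [[0,0.003,-0.008,0,1],[0,0.007,-0.017,0,1],[0,0.011,-0.025,0,1],[0,0.0154,-0.033,0,1],[0,0.02,-0.041,0,1],[0,0.0253,-0.049,0,1],[0,0.031,-0.056,0,1],[0,0.0364,-0.063,0,1],[0,0.0425,-0.07,0,1],[0,0.0488,-0.077,0,1],[0,0.0555,-0.083,0,1],[0,0.0623,-0.089,0,1]],
])

```text
clock: 4.45
position: [0.4857, -0.2168, 0.1911]
ee_rot: [-0.004, 0.718, 0.696, -0.004]
contact_force: [-12.9, -3.1, 9.2]
width: 0.0107
gripper_force: 24.6
```

```bash
python3 - <<'E'
from h import *
s=manip.get_state();print(s["clock"],s["position"],s["width"],s["gripper_force"],s["contact_force"],rot(s).round(4).tolist())
im=manip.get_image("top");b,l=blobs(red(im))
print([x for x in b if x[1][0]>200])
E
```

```text
4.45 [ 0.48565677 -0.21679125  0.19106654] 0.01069131652599593 24.612207412719727 [-12.92540262  -3.12883935   9.22079912] [[0.0306, 0.9995, -0.0114], [0.9995, -0.0306, -0.0005], [-0.0009, -0.0114, -0.9999]]
[([329, 198, 13, 12, 62], [333.2, 201.6], 2), ([365, 199, 5, 12, 32], [367.2, 203.6], 3), ([236, 202, 11, 9, 71], [241.2, 205.7], 4)]
```

move_arm([
  [[0,0.003,-0.007,0,1],[0,0.0105,-0.0135,0,1],[0,0.018,-0.0185,0,1],[0,0.026,-0.0235,0,1],[0,0.0345,-0.028,0,1],[0,0.0425,-0.032,0,1],[0,0.051,-0.036,0,1],[0,0.06,-0.039,0,1],[0,0.069,-0.042,0,1],[0,0.077,-0.0445,0,1],[0,0.086,-0.0465,0,1],[0,0.095,-0.0485,0,1]],
])

```text
clock: 5.7
position: [0.5678, -0.2199, 0.2299]
ee_rot: [0.001, 0.718, 0.696, -0.0]
contact_force: [-2.7, -4.3, 3.3]
width: 0.0109
gripper_force: 26.1
```

```bash
python3 - <<'E'
from h import *
s=manip.get_state();print(s["clock"],s["position"],s["width"],s["gripper_force"],s["contact_force"],rot(s).round(4).tolist())
E
```

```text
5.7 [ 0.56777903 -0.21993624  0.22994104] 0.010949542236749245 26.09549582004547 [-2.65927452 -4.25090335  3.32768674] [[0.0313, 0.9995, 0.0013], [0.9995, -0.0313, -0.0022], [-0.0022, 0.0013, -1.0]]
```

move_arm([
  [[0,0.009,-0.0015,0,1],[0,0.018,-0.0025,0,1],[0,0.027,-0.003,0,1],[0,0.0365,-0.0033,0,1],[0,0.0455,-0.003,0,1],[0,0.055,-0.0025,0,1],[0,0.064,-0.0013,0,1],[0,0.073,0,0,1],[0,0.08,0.002,0,1],[0,0.087,0.003,0,1],[0,0.087,0.003,0,1]],
])

```text
clock: 6.8
position: [0.6388, -0.222, 0.2265]
ee_rot: [0.002, 0.718, 0.696, 0.001]
contact_force: [1.4, -5.3, -0.1]
width: 0.0107
gripper_force: 26.3
```

```bash
python3 - <<'E'
from h import *
s=manip.get_state();print(s["clock"],s["position"],s["width"],s["gripper_force"],s["contact_force"],rot(s).round(4).tolist())
E
```

```text
6.8 [ 0.63878666 -0.22201332  0.22654729] 0.01073521301602716 26.26036047935486 [ 1.35459548 -5.29614284 -0.05595143] [[0.0312, 0.9995, 0.0035], [0.9995, -0.0312, -0.0017], [-0.0016, 0.0035, -1.0]]
```

move_arm([
  [[0,0.005,0.0013,0,1],[0,0.01,0.0027,0,1],[0,0.014,0.004,0,1],[0,0.014,0.004,0,1],[0,0.014,0.004,0,0.2],[0,0.015,0.004,0,0.2],[0,0.015,0.004,0,0.2],[0,0.015,0.004,0,0.2],[0,0.015,0.004,0,0.2]],
])

```text
clock: 7.7
position: [0.6484, -0.2209, 0.2236]
ee_rot: [-0.0, 0.718, 0.696, 0.0]
contact_force: [-0.3, 0.1, 0.3]
width: 0.0341
gripper_force: 0.0
```

```bash
python3 - <<'E'
from h import *
s=manip.get_state();print(s["clock"],s["position"],s["width"],s["gripper_force"],s["contact_force"],rot(s).round(4).tolist())
im=manip.get_image("scene");cv2.imwrite("pics/s2.png",im[:,:,::-1])
E
```

```text
7.7 [ 0.64843889 -0.22091968  0.22359017] 0.03412309162734996 0.0 [-0.33609178  0.13951065  0.27561746] [[0.0308, 0.9995, -0.0], [0.9995, -0.0308, 0.0007], [0.0007, -0.0, -1.0]]
```

View pics/s2.png

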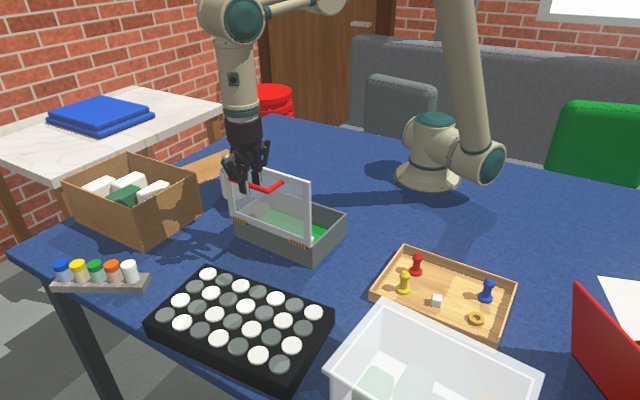

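The lid stands upright at about (270,200) with the bar free between the slightly opened fingers. The case bed is clear, and the red figure is still at (416,264).

move_arm([
  [[0,0,-0.03,0,0.2],[0,0,-0.075,0,0.2],[0,0,-0.12,0,0.2],[0.04,-0.02,-0.13,-0.07,0],[0.09,-0.045,-0.13,-0.14,-0.1],[0.145,-0.07,-0.13,-0.21,-0.2],[0.2,-0.1,-0.13,-0.28,-0.2],[0.255,-0.125,-0.12,-0.35,-0.2],[0.31,-0.152,-0.1,-0.42,-0.2],[0.365,-0.18,-0.07,-0.49,-0.2],[0.41,-0.2,-0.04,-0.56,-0.2],[0.434,-0.2125,0,-0.63,-0.2]],
])

```text
clock: 8.95
position: [0.4884, 0.1339, 0.2244]
ee_rot: [0.002, 0.137, 0.991, 0.001]
contact_force: [1.3, -0.8, -0.5]
width: 0.0513
gripper_force: 0.0
```

move_arm([
  [[0,0,0,-0.07,-0.2],[0,0,0,-0.135,-0.2],[0,0,0,-0.135,-0.2],[0,0,0,-0.135,-0.2]],
])

```text
clock: 9.35
position: [0.4894, 0.131, 0.224]
ee_rot: [0.0, 0.001, 1.0, 0.0]
contact_force: [0.3, 0.5, 0.9]
width: 0.051
gripper_force: 0.0
```

```bash
python3 - <<'E'
from h import *
s=manip.get_state();im=manip.get_image("wrist");cv2.imwrite("pics/w3.png",im[:,:,::-1])
print(s["clock"],s["position"],s["width"],s["contact_force"],rot(s).round(4).tolist())
print([x for x in blobs(red(im),60)[0]])
E
```

```text
9.35 [0.48939269 0.13103557 0.22400364] 0.050963122719846585 [0.26338765 0.52566402 0.88894686] [[-1.0, 0.0025, 0.0006], [0.0025, 1.0, 0.0003], [-0.0006, 0.0003, -1.0]]
[([303, 160, 29, 38, 876], [317.1, 178.2], 1), ([624, 237, 16, 32, 259], [633.2, 249.1], 2)]
```

View pics/w3.png

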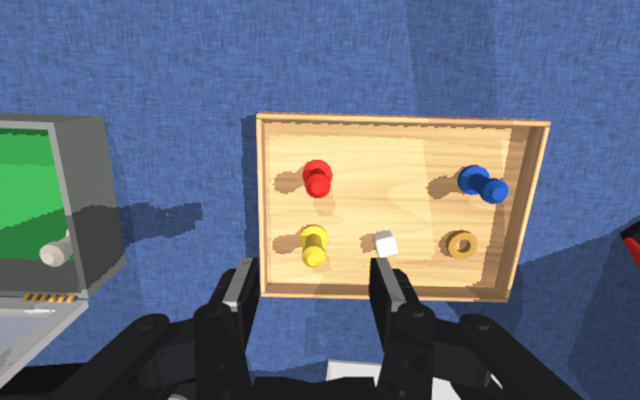

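The red figure's foot is at about (317,173) and its head at (318,186). Yellow is about 80 mm behind it, and the left wall (262) and front wall (118) are clear.

```bash
python3 - <<'E'
from h import *
s=manip.get_state()
f=onz("wrist",317,174,.011,s);h=onz("wrist",318,186,.056,s);w=onz("wrist",262,175,.03,s);print(f,h,w)
m=(f+h)/2;print(tolocal(s,[m[0],m[1],.022]))
E
```

```text
[0.49149284 0.13436929 0.011     ] [0.49217588 0.13483537 0.056     ] [0.48786765 0.07971181 0.03      ]
[-0.0028  0.0046  0.2525]
```

move_arm([
  [[-0.001,0.002,0.04,0,-0.2],[-0.003,0.004,0.09,0,-0.2],[-0.003,0.004,0.14,0,-0.2],[-0.003,0.004,0.18,0,-0.2],[-0.003,0.004,0.21,0,-0.2],[-0.003,0.004,0.235,0,-0.2],[-0.003,0.004,0.2525,0,-0.2],[-0.003,0.004,0.2525,0,-0.2],[-0.003,0.004,0.2525,0,1],[-0.003,0.004,0.2525,0,1],[-0.003,0.004,0.2525,0,1],[-0.003,0.004,0.2525,0,1]],
], squeeze=25)

```text
clock: 10.6
position: [0.4926, 0.1343, 0.0227]
ee_rot: [0.001, -0.0, 1.0, 0.0]
contact_force: [0.8, 0.5, 2.5]
width: 0.0225
gripper_force: 24.4
```

move_arm([
  [[0,0,0,0,1],[0,0,-0.03,0,1],[0,0,-0.08,0,1],[0,0,-0.13,0,1],[0,0,-0.17,0,1],[0,0,-0.19,0,1],[0,0,-0.19,0,1]],
])

```text
clock: 11.3
position: [0.4932, 0.1345, 0.1763]
ee_rot: [0.003, -0.0, 1.0, 0.0]
contact_force: [-0.3, 0.9, -1.6]
width: 0.0223
gripper_force: 24.7
```

```bash
python3 - <<'E'
from h import *
s=manip.get_state()
print(s["clock"],s["position"],s["width"],s["gripper_force"],s["contact_force"],rot(s).round(4).tolist())
im=manip.get_image("top");cv2.imwrite("pics/t4.png",im[:,:,::-1])
h=cv2.cvtColor(im,cv2.COLOR_RGB2HSV);g=cv2.inRange(h,(45,120,60),(80,255,255))
for x in blobs(g,200)[0]:print(x, onz("top",*x[1],.008))
c=np.radians(-1.8);X=np.array([np.cos(c),np.sin(c),0])
C=np.array([.5975,-.2185,0])-.085*X;print("centre",C)
t=C-.03*X;print(t,tolocal(s,[t[0],t[1],s["position"][2]]), "z to TCP .026",(s["position"][2]-.026)/.8)
E
```

```text
11.3 [0.49318284 0.13445145 0.17634675] 0.022289732067477995 24.67882690136321 [-0.25234475  0.86109306 -1.58118711] [[-1.0, -0.0004, 0.0058], [-0.0004, 1.0, 0.0008], [-0.0058, 0.0008, -1.0]]
([309, 177, 72, 46, 2837], [344.7, 200.4], 2) [ 0.51140866 -0.21952558  0.008     ]
centre [ 0.51254194 -0.21583009  0.        ]
[ 0.48255675 -0.21488776  0.        ] [ 1.350e-02 -4.367e-01 -4.000e-04] z to TCP .026 0.18793343222975525
```

View pics/t4.png

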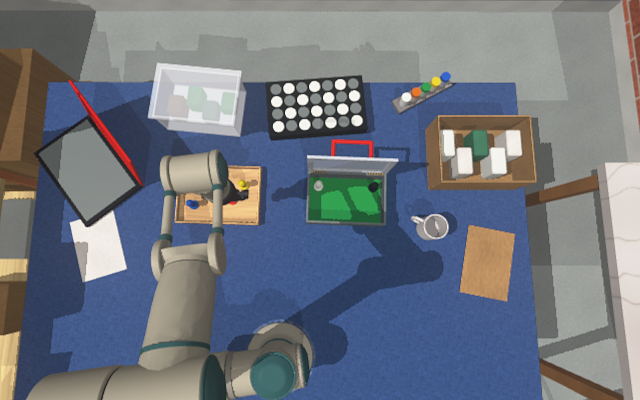

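The top view shows the lid open with the handle at (352,148). The green bed spans (309-381, 177-223), with the white figure at (318,185) and the black one at (373,187). The middle and front are free.

move_arm([
  [[0.002,-0.03,0,0,1],[0.004,-0.08,0,0,1],[0.006,-0.13,0,0,1],[0.008,-0.18,0,0,1],[0.01,-0.23,0,0,1],[0.012,-0.28,0,0,1],[0.013,-0.33,0,0,1],[0.0135,-0.38,0,0,1],[0.0135,-0.415,0,0,1],[0.0135,-0.437,0,0,1],[0.0135,-0.437,0,0,1],[0.0135,-0.437,0,0,1]],
])

```text
clock: 12.55
position: [0.4803, -0.2144, 0.1725]
ee_rot: [-0.001, 0.0, 1.0, 0.001]
contact_force: [0.3, 0.0, -0.3]
width: 0.0224
gripper_force: 24.7
```

```bash
python3 - <<'E'
from h import *
s=manip.get_state()
print(s["clock"],s["position"],s["width"],s["gripper_force"],s["contact_force"],rot(s).round(4).tolist())
im=manip.get_image("wrist");cv2.imwrite("pics/w5.png",im[:,:,::-1])
print(blobs(red(im),60)[0])
E
```

```text
12.55 [ 0.48031559 -0.21441047  0.17254068] 0.0223633304192071 24.714102140860632 [ 0.34160135  0.03702242 -0.27794115] [[-1.0, 0.0002, -0.0021], [0.0002, 1.0, 0.0025], [0.0021, 0.0025, -1.0]]
[([281, 232, 67, 119, 6139], [314.0, 293.2], 1)]
```

View pics/w5.png

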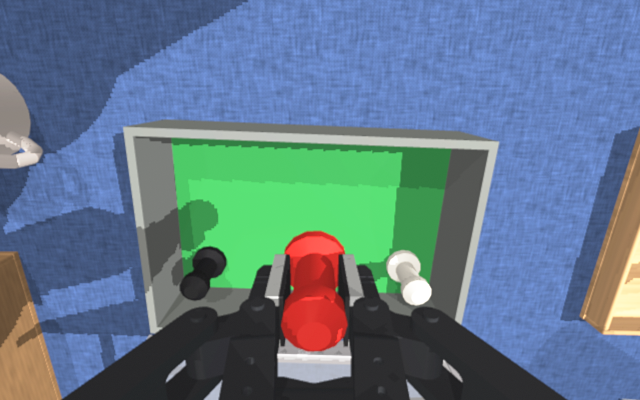

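The figure hangs upright between the pads, with its foot at about (315,250), 17 mm ahead of the TCP as expected. White is at (405,265), black at (208,265), and the bed below is free.

move_arm([
  [[0,0,0.03,0,1],[0,0,0.07,0,1],[0,0,0.11,0,1],[0,0,0.14,0,1],[0,0,0.16,0,1],[0,0,0.172,0,1],[0,0,0.172,0,1],[0,0,0.172,0,1]],
])

```text
clock: 13.4
position: [0.4815, -0.215, 0.0367]
ee_rot: [0.0, -0.001, 1.0, -0.0]
contact_force: [0.3, -0.2, -0.4]
width: 0.0224
gripper_force: 24.7
```

Next, 10 mm more in small steps.

move_arm([
  [[0,0,0.005,0,1],[0,0,0.008,0,1],[0,0,0.01,0,1],[0,0,0.0115,0,1],[0,0,0.0125,0,1],[0,0,0.0125,0,1]],
])

```text
clock: 14.0
position: [0.481, -0.2154, 0.026]
ee_rot: [-0.0, -0.0, 1.0, 0.0]
contact_force: [0.0, -0.3, -0.4]
width: 0.0223
gripper_force: 24.7
```

move_arm([
  [[0,0,0.0008,0,1],[0,0,0.0015,0,1],[0,0,0.002,0,1],[0,0,0.002,0,1]],
])

```text
clock: 14.4
position: [0.4812, -0.2155, 0.0256]
ee_rot: [0.0, -0.0, 1.0, -0.0]
contact_force: [-1.5, 0.9, 7.7]
width: 0.0225
gripper_force: 24.5
```

move_arm([
  [[0,0,-0.0008,0,1],[0,0,-0.0008,0,0.2],[0,0,-0.0008,0,-0.1],[0,0,-0.0008,0,-0.2],[0,0,-0.0008,0,-0.2],[0,0,-0.02,0,-0.2],[0,0,-0.06,0,-0.2],[0,0,-0.11,0,-0.2],[0,0,-0.16,0,-0.2],[0,0,-0.2,0,-0.2],[0,0,-0.23,0,-0.2],[0,0,-0.23,0,-0.2]],
])

```text
clock: 15.6
position: [0.483, -0.2166, 0.2122]
ee_rot: [0.003, -0.0, 1.0, -0.002]
contact_force: [1.1, -0.3, -1.1]
width: 0.0514
gripper_force: 0.0
```

```bash
python3 - <<'E'
from h import *
s=manip.get_state()
print(s["clock"],s["position"],s["width"],s["contact_force"],rot(s).round(4).tolist())
im=manip.get_image("wrist");cv2.imwrite("pics/w6.png",im[:,:,::-1])
print(blobs(red(im),60)[0])
t=manip.get_image("top");b,l=blobs(red(t));print([x for x in b if x[1][0]>200])
E
```

```text
15.6 [ 0.48298378 -0.21662075  0.21224425] 0.05143388165156749 [ 1.09050763 -0.31195408 -1.09759348] [[-1.0, -0.0004, 0.0069], [-0.0004, 1.0, -0.0041], [-0.0069, -0.0041, -1.0]]
[([301, 156, 31, 40, 947], [316.2, 175.1], 1)]
[([331, 139, 42, 17, 222], [351.1, 144.3], 2), ([340, 205, 9, 9, 63], [344.0, 209.0], 3)]
```

View pics/w6.png

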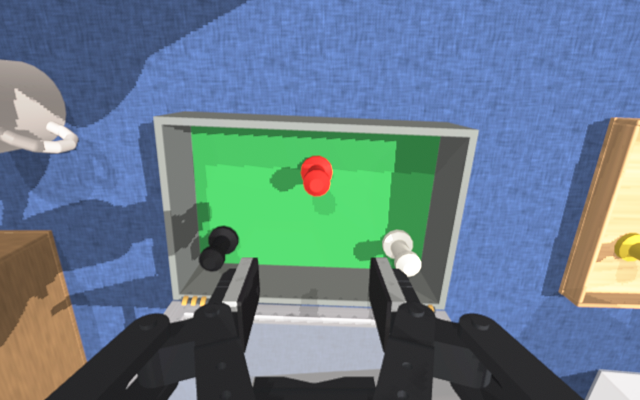

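The red figure stands upright at (317,175) in the front middle of the bed. Black (222,245) and white (400,250) have not moved.

```bash
python3 - <<'E'
from h import *
t=manip.get_image("top");m=red(t)[130:160,320:380];print(*["".join(map(str,r)) for r in m[5:]],sep="\n")
print([onz("top",351,v,.231).round(4) for v in (139,140,141,142)])
s=manip.get_state();print(tolocal(s,[.6516,-.221,.33]))
E
```

```text
000000000000000000000000000000000000000000000000000000000000
000000000000000000000000000000000000000000000000000000000000
000000000000000000000000000000000000000000000000000000000000
000000000000000000000000000000000000000000000000000000000000
000000000000001110000000000000000000000000000000000000000000
000000000000111111111111111111111111111111100000000000000000
000000000000111111111111111111111111111111111111111110000000
000000000000111111111111111111111001111111111111111110000000
000000000000111100000000000111110000011111111111111110000000
000000000000111000000000000000000000000000000000011110000000
000000000000111000000000000000000000000000000000011110000000
000000000000111000000000000000000000000000000000011110000000
000000000000111000000000000000000000000000000000011110000000
000000000001111000000000000000000000000000000000011110000000
000000000001111000000000000000000000000000000000011110000000
000000000001111000000000000000000000000000000000011110000000
000000000001111000000000000000000000000000000000011110000000
000000000001111000000000000000000000000000000000011110000000
000000000001111000000000000000000000000000000000001110000000
000000000001111000000000000000000000000000000000000010000000
000000000001111000000000000000000000000000000000000000000000
000000000000000000000000000000000000000000000000000000000000
000000000000000000000000000000000000000000000000000000000000
000000000000000000000000000000000000000000000000000000000000
000000000000000000000000000000000000000000000000000000000000
[array([ 0.6597, -0.2217,  0.231 ]), array([ 0.6567, -0.2216,  0.231 ]), array([ 0.6537, -0.2216,  0.231 ]), array([ 0.6506, -0.2215,  0.231 ])]
[-0.2139 -0.0074 -0.1535]
```

move_arm([
  [[0,0,-0.05,0.07,0.1],[0,0,-0.1,0.14,0.1],[0,0,-0.14,0.21,0.1],[-0.04,-0.001,-0.154,0.28,0.1],[-0.08,-0.003,-0.154,0.35,0.1],[-0.12,-0.005,-0.154,0.42,0.1],[-0.16,-0.006,-0.154,0.49,0.1],[-0.19,-0.007,-0.154,0.56,0.1],[-0.214,-0.0075,-0.154,0.63,0.1],[-0.214,-0.0075,-0.154,0.7,0.1],[-0.214,-0.0075,-0.154,0.765,0.1],[-0.214,-0.0075,-0.154,0.765,0.1]],
])

```text
clock: 16.95
position: [0.652, -0.2212, 0.3289]
ee_rot: [-0.002, 0.718, 0.696, -0.001]
contact_force: [-0.6, 0.7, -0.0]
width: 0.0383
gripper_force: 0.0
```

```bash
python3 - <<'E'
from h import *
s=manip.get_state();print(s["clock"],s["position"],s["width"],s["contact_force"],rot(s)[:,1].round(4).tolist(),tolocal(s,[.652,-.222,.220]))
im=manip.get_image("wrist");cv2.imwrite("pics/w7.png",im[:,:,::-1])
for x in blobs(red(im),100)[0]:
    st=x[0];a=onz("wrist",st[0]+st[2]/2,x[1][1],.231,s);print(x,a)
E
```

```text
16.95 [ 0.65201052 -0.22123194  0.32886606] 0.038319572120244776 [-0.64680214  0.6654466  -0.00869349] [0.9995, -0.0307, -0.0042] [-0.0012  0.0006  0.1361]
([240, 128, 84, 160, 4225], [299.7, 195.6], 1) [ 0.63009566 -0.21000933  0.231     ]
([164, 144, 35, 27, 659], [181.5, 157.6], 2) [ 0.56244581 -0.18065262  0.231     ]
```

View pics/w7.png

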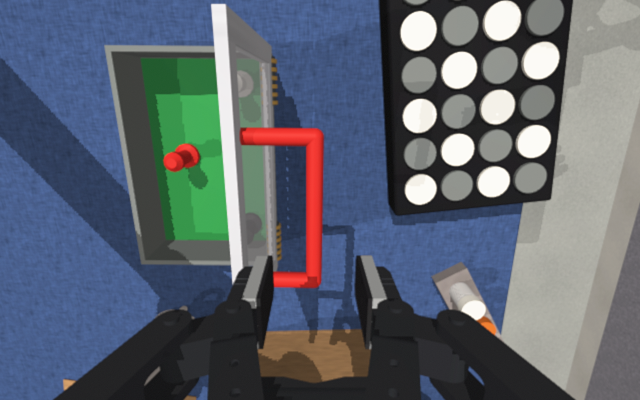

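The bar runs along column 314 (rows 130-285), centred on the tool axis. The lid edge is at column 228, clear of the left finger, and the red figure stands upright in the case.

move_arm([
  [[-0.001,0.0005,0.03,0,0.1],[-0.001,0.0005,0.06,0,0.1],[-0.001,0.0005,0.09,0,0.1],[-0.001,0.0005,0.115,0,0.1],[-0.001,0.0005,0.13,0,0.1],[-0.001,0.0005,0.136,0,0.1],[-0.001,0.0005,0.136,0,0.1],[-0.001,0.0005,0.136,0,0.6],[-0.001,0.0005,0.136,0,1],[-0.001,0.0005,0.136,0,1],[-0.001,0.0005,0.136,0,1],[-0.001,0.0005,0.136,0,1]],
], squeeze=25)

```text
clock: 18.2
position: [0.6523, -0.2224, 0.2241]
ee_rot: [0.0, 0.718, 0.696, -0.0]
contact_force: [-3.1, -0.3, 5.1]
width: 0.0112
gripper_force: 24.8
```

```bash
python3 - <<'E'
from h import *
s=manip.get_state();print(s["clock"],s["position"],s["width"],s["gripper_force"],s["contact_force"],rot(s)[:,1].round(4).tolist())
c=np.radians(-1.8);X=np.array([np.cos(c),np.sin(c),0])
r=np.hypot(.058,.158);P=lambda t:(lambda a:X*(-r*np.cos(a))+np.array([0,0,r*np.sin(a)]))(np.arctan2(.058,.158)+np.radians(t))
for d in (85,80,75,70,65,60,55,50,48):print(d,(rot(s).T@(P(d)-P(88.8))/.8).round(4))
E
```

```text
18.2 [ 0.65225037 -0.22243848  0.22413359] 0.011203138260354649 24.775301814079285 [-3.12319557 -0.3093789   5.08589321] [0.9995, -0.0311, 0.0005]
85 [ 0.     -0.0133 -0.0041]
80 [ 0.     -0.0312 -0.0081]
75 [ 0.     -0.0494 -0.0106]
70 [ 0.     -0.0678 -0.0114]
65 [ 0.     -0.0861 -0.0107]
60 [ 0.     -0.1043 -0.0084]
55 [ 0.     -0.1222 -0.0045]
50 [ 0.     -0.1398  0.001 ]
48 [ 0.     -0.1466  0.0036]
```

move_arm([
  [[0,-0.006,-0.002,0,1],[0,-0.0133,-0.0045,0,1],[0,-0.022,-0.007,0,1],[0,-0.031,-0.009,0,1],[0,-0.04,-0.011,0,1],[0,-0.049,-0.012,0,1],[0,-0.058,-0.013,0,1],[0,-0.068,-0.0135,0,1],[0,-0.077,-0.0133,0,1],[0,-0.086,-0.0127,0,1],[0,-0.086,-0.0127,0,1]],
])

```text
clock: 19.3
position: [0.5817, -0.2197, 0.2327]
ee_rot: [-0.002, 0.718, 0.696, -0.001]
contact_force: [0.3, 0.9, 3.1]
width: 0.0105
gripper_force: 26.0
```

move_arm([
  [[0,-0.007,0.0007,0,1],[0,-0.014,0.0016,0,1],[0,-0.021,0.003,0,1],[0,-0.0275,0.0042,0,1],[0,-0.034,0.0056,0,1],[0,-0.0405,0.0075,0,1],[0,-0.047,0.0095,0,1],[0,-0.0525,0.0113,0,1],[0,-0.0525,0.0113,0,1],[0,-0.0525,0.0113,0,1],[0,-0.0525,0.0113,0,1]],
])

```text
clock: 20.4
position: [0.5414, -0.2183, 0.2238]
ee_rot: [-0.001, 0.718, 0.696, -0.0]
contact_force: [-0.8, 4.5, 1.5]
width: 0.0107
gripper_force: 26.0
```

```bash
python3 - <<'E'
from h import *
s=manip.get_state();print(s["clock"],s["position"],s["width"],s["gripper_force"],s["contact_force"])
h=s["position"]+np.array([0,0,.011]);d=h-[.597,-.219,.072];print("lid",np.degrees(np.arctan2(d[2],-d[0]))-20.16,np.hypot(d[0],d[2]))
im=manip.get_image("scene");cv2.imwrite("pics/s8.png",cv2.resize(im[130:320,200:530,::-1],None,fx=2.4,fy=2.4))
E
```

```text
20.4 [ 0.54141842 -0.21829201  0.22379454] 0.010722968212959835 25.95397263765335 [-0.75326958  4.52621398  1.50210236]
lid 50.98898360590667 0.17202143272974119
```

View pics/s8.png

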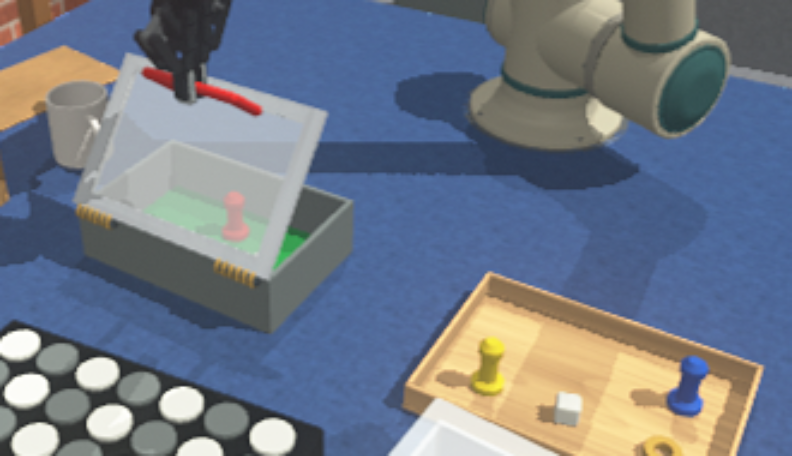

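The crop shows the gripper holding the bar at (195,85) with the lid half open at about 51°. The red figure stands upright inside at (235,215), and the tray pieces have not moved.

```bash
python3 -c "
from rig import manip
print(manip.sign_off())"
```

```text
the job is handed in; nothing more can be done
None
```

The job is handed in at about 20 s: the red figure stands upright on the green bed, the lid is held by its handle at about 51° (just below the 57° balance point), and no other piece was seen to move.

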